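Press the push nut home on a dryer's drum roller

TASK

The dryer's second drum roller is on its axle and a push nut has just been started on the end of the pin. Take the steel setting tool, put it over the pin and with it press the nut straight down until it is tight on the roller's hub and the wave washer under the roller is squashed flat and stays so; press firmly but steadily, because ramming cracks the plastic hub. Then stand the tool upright on the counter again, clear of the cross-member, and leave the finished roller and the other things alone.

Things in the scene. Friction and masses are not known exactly. Their poses are not given: they have to be found in the camera images.
- axle_tip (a point): top of the hemispherical end of the pin that carries the unfinished roller: a smooth upright steel pin 12 mm in diameter, z up along it. It is 85.5 mm above the counter and 60.5 mm above the cross-member's top face; the full diameter begins 6 mm below the tip
- nut_top (a point): centre of the top of the push nut started on this pin: a toothed steel ring, 25 mm in outer diameter, its rim 4 mm thick, 4.5 mm from this point to its underside. The pin's end pokes up through it by 4 to 9 mm at the start. When it is home with the washer flat this point is 17.5 to 20.5 mm below the tip, because the spacers under the washer differ each time
- nut: the same push nut; origin at the centre of its underside, z up. Its teeth slide on the pin only under a push of about 14 N, either way, and hold it where it is left. When it meets the hub, some 2 mm short of home, the push rises to about 18 N while the washer is squashed, then steeply once that is flat. More than 32 N from the tool cracks the hub
- washer (a joint): how far the wave washer under the roller (it lies on the axle's shoulder and its spacers) is squashed, in m: 0 free (4.5 mm high), 0.003 flat, then solid. A spring of about 1.5 N per mm; the roller's own weight squashes it by about 0.0008
- roller_centre (a point): centre, half-way up, of the unfinished drum roller on this pin, under the nut: black rubber tyre 60 mm in diameter on a white plastic hub, 26 mm high over the hub, 120 g, loose on the pin (bore 13.6 mm). Its hub's upper face is 13 mm above this point
- roller: the same roller; origin at the centre of its underside
- tool_grip (a point): middle of the grip of the setting tool, 70 mm above its foot: a steel drift 95 mm tall and 300 g that stands upright on the counter on its open end. Grip: ribbed, 29.6 mm in diameter, from 50 to 95 mm above the foot. z up along its centre line
- tool_foot (a point): centre of the setting tool's open lower end: a sleeve 26 mm in outer diameter with a plain bore 14.4 mm wide and 34 mm deep that passes over the pin, so that its end face pushes on the nut's rim all round
- tool: the same setting tool; origin at tool_foot
- member: dryer cross-member: a heavy (3.5 kg) pressed steel channel 106 x 300 x 25 mm lying flat on the counter, its length along its y axis; origin at the centre of its underside. Two axles stand on it, 90 mm either side of its middle along its length: the unfinished one on its +y half, the finished one on its -y half
- done_roller: the finished axle of the cross-member, same pin and roller with its push nut already home: a pattern of the finished job, not to be touched; origin on its centre line at the cross-member's top face; 60 mm wide, pin's end 60.5 mm above the origin
- drawer: bystander: a washing machine's dispenser drawer of white plastic with three compartments, about 180 x 260 x 75 mm; origin at the centre of its underside
- screwdriver: bystander: a screwdriver with a black handle lying on the counter; origin under its middle
- grease_tin: bystander: a closed round tin, 64 mm wide and 50 mm high; origin at the centre of its underside
- dosing_cup: bystander: a clear plastic dosing cup, 68 mm wide and 55 mm high; origin at the centre of its underside
Things that resemble listed ones, but are neither listed nor needed, are in the scene too. Of the things shaped like the tool, the dark steel one is meant. Leave any pink look-alike of the roller alone.

How it is judged:
By the outcome, as a careful person would: the job done as asked, in the order asked, and still so for the second after the job is handed in, with the robot touching nothing.
It also fails if it takes over 61 s, if anything falls off the work surface, if the arm or the gripper's body presses on something with over 40 N, if the wrist force passes 120 N, or if a joint passes its speed limit or range.

ROBOT

A 7-joint arm with a two-finger parallel gripper is mounted at the origin on the work surface. World frame = base frame: x ahead of the robot, y to its left, z up, the work surface at z = 0. Lengths are in mm, angles in rad, forces in N, time in s.
With the tool pointing down it reaches from about 425 to 925 mm from the base axis. Payload 6.8 kg.
Tool frame: the origin (TCP) lies midway between the tips of the shut fingers; the grasp point (between the pads) lies 19 mm behind it; z points along the fingers, y is the line along which they close (so a half turn about z gives the same grasp; the last joint's range is limited). The gripper opens to 85 mm and grips with 20 to 120 N. Pads are 22 mm wide; open, the fingers measure 114 mm over their backs; the gripper's body (76 mm by 85 mm) begins 54 mm behind the grasp point. The pads swing forward as they close: fully open they stand 13 mm farther back than shut.
Start: joints at [-1.438, 0.477, 0.022, 1.555, -0.011, 1.109, -0.083], TCP at [160.969, 655.543, 231.308] pointing down, gripper open.
Joint ranges: [-2.96, 2.96], [-0.34, 2.1], [-1.41, 1.46], [0.24, 2.44], [-1.37, 4.51], [0.17, 1.92], [-2.96, 2.96]. Speed limits (rad/s): [2.39, 2.39, 3.14, 3.14, 3.14, 3.14, 3.14].

INTERFACE

Orientations are given as a unit quaternion [x, y, z, w].
In Python, from bench import bot gives the robot as it stands.
- The arm moves only by the tool arm_command, never from a script. Its argument "motion" is a list of rows, each an object with "fingers": the opening, from 0 (shut) to 1 (fully open); "slide": the shift along the tool's x, y, z in cm, a list of three; "dr": the turn, a rotation vector about the tool's x, y, z in degrees, a list of three. In form: [{"fingers": fingers, "slide": [tx, ty, tz], "dr": [rx, ry, rz]}, ...]. A call has 1 to 20 rows; each row is the pose to reach, as a shift and turn from the pose commanded when the call began, along the tool's axes at that moment; what a row does not reach only later rows make up. A row lasts 1/12 s, in which the tool goes at most 41.7 mm and 7.16 degrees, less where a joint would pass 70% of its speed; a pose out of reach is approached as far as the arm can. A call with a gripper value outside its range is refused whole. The fingers move at their own pace and stop on an object; "grip_force" is the grip in N (left out, the last holds). Time passes only in rows, so rows that repeat a pose let the fingers close. It gives the time, the measured TCP pose, the force, the opening and the grip force at its end, in the units of the state.
- bot.read_state(): the state, without advancing time (a new reading comes with each control period).
- bot.grab_frame(name): name is "side" or "top"; returns a dict with "img" (480x640x3 uint8, red, green, blue), "depth" (480x640 float32, mm along the optical axis (not along the pixel's ray), 0 where there is no reading), "mtx" (3x3 intrinsics, pixels), "k1" (the pictures are not rectified: a ray, as slopes to the right and down, at radius r is drawn at 1 + k1 r^2 times it, then the intrinsics apply), "rvec" (rotation vector, rad) and "tvec" (3), from world to camera coordinates, as OpenCV has them. Camera axes: x right, y down, z forward; pixel columns grow to the right and rows downward; lengths in mm; the calibration is good to about 2 mm. A picture is of the moment at which its call begins.
- bot.finish_job(): hands the job in; it is judged then, once.
The state is a dict: "time": time; "joints": joint angles; "qvel": joint speeds; "joint_efforts": joint torques, N m; "tool_pos": TCP position; "eef_rot": TCP orientation; "force": force on the tool from outside, world axes, zero at the start; "moment": the same for the moment, N m; "opening": finger opening in mm; "grasp_force": force on a finger pad.
Only numpy, scipy, OpenCV 4.12 (cv2) and the standard library are available. Lean on these libraries where they do the work, as an engineer would, in place of code of your own. Each camera call takes 0.05 s, during which the arm holds its last target. There are 200 camera calls.

## Working session

There is one attempt and no reset: what is moved stays moved. The work goes in short steps, Python scripts to look and compute and a tool call to move; the robot and the scene stay as the last step left them, time stands still between calls to the robot, and variables do not carry over. Pictures are saved under pics/ and viewed, at most 10 in all, crops included, and the job is handed in when it is done.

Besides the shell and the picture viewer there is one more tool, called in YAML: its name, and indented under it one key for each argument. arm_command: Moves the arm, as the interface text tells. Its arguments: {"type":"object","properties":{"motion":{"type":"array","items":{"type":"object","properties":{"fingers":{"type":"number"},"slide":{"type":"array","items":{"type":"number"}},"dr":{"type":"array","items":{"type":"number"}}}}},"grip_force":{"type":"number"}},"required":["motion"]}

```bash
mkdir -p pics; cat > h.py <<'E'
import numpy as np, cv2, os
from bench import bot
def grab(n):
    f=bot.grab_frame(n); np.savez('pics/last_%s.npz'%n,**f); return f
def load(n): return dict(np.load('pics/last_%s.npz'%n))
def cam(f):
    R,_=cv2.Rodrigues(np.array(f['rvec'],float)); return R,np.array(f['tvec'],float).reshape(3)
def slopes(f,uv):
    K=np.array(f['mtx']);uv=np.atleast_2d(np.array(uv,float))
    return cv2.undistortPoints(uv.reshape(-1,1,2),K,np.array([float(f['k1']),0,0,0])).reshape(-1,2)
def ray(f,uv):
    R,t=cam(f);s=slopes(f,uv);d=np.c_[s,np.ones(len(s))]@R;return -R.T@t,d
def onz(f,uv,z):
    o,d=ray(f,uv);return o+d*((z-o[2])/d[:,2])[:,None]
def pts(f,uv):
    uv=np.atleast_2d(uv).astype(int);o,d=ray(f,uv);return o+d*np.array(f['depth'])[uv[:,1],uv[:,0]][:,None]
def proj(f,P):
    return cv2.projectPoints(np.atleast_2d(np.array(P,float)),np.array(f['rvec'],float),np.array(f['tvec'],float),np.array(f['mtx']),np.array([float(f['k1']),0,0,0]))[0].reshape(-1,2)
E
python3 - <<'E'
from h import *
for n in('side','top'):
    f=grab(n);cv2.imwrite(f'pics/{n}0.png',f['img'][:,:,::-1]);o,_=ray(f,[320,240]);print(n,o,onz(f,[320,240],0),f['k1'])
    print((f['depth']==0).mean())
s=bot.read_state();print(s['time'],s['tool_pos'],s['eef_rot'],s['force'],s['opening'])
E
```

```text
side [ 516.13365729 -770.5572916   963.1862822 ] [[5.99602318e+02 8.87922013e+01 1.13686838e-13]] -0.0028463324865423893
0.003948567708333333
top [ 415.79322781   -9.40763934 1208.22748732] [[615.70945071  18.4938192    0.        ]] -0.047800229612994134
0.003977864583333333
0.1 [160.84970606 655.02601868 230.43659971] [ 1.20081104e-01  9.92763761e-01 -8.01861627e-04 -2.74579037e-05] [0.83127162 0.52816545 0.07253988] 85.04186008653136
```

View pics/side0.png

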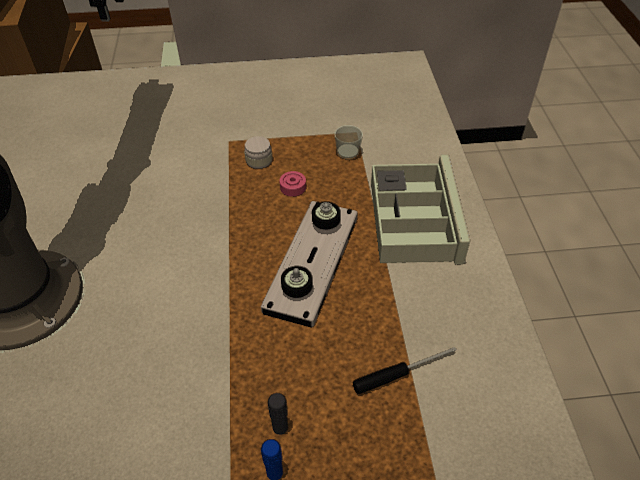

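View pics/top0.png

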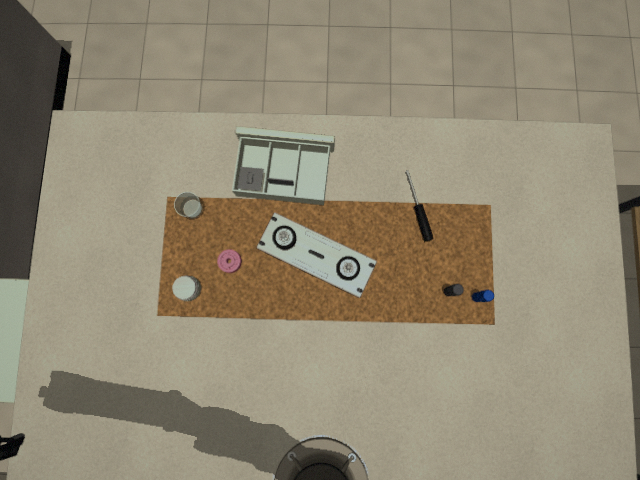

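The top view shows the dark tool at (454,290) with a blue look-alike at (484,296). The rollers are at (284,237) and (348,267), and the pink ring at (229,261). In the side view the rollers are at (326,215) and (297,280). The dark steel tool fits the description. I still need a crop to tell which roller has its nut high on the pin.

```bash
python3 - <<'E'
from h import *
s=load('side');t=load('top')
c=lambda f,u,v,r,k:cv2.resize(f['img'][v-r:v+r,u-r:u+r,::-1],(k,k),interpolation=cv2.INTER_CUBIC)
a=np.hstack([c(s,326,212,22,260),c(s,297,278,22,260),c(s,277,430,48,260)])
b=np.hstack([c(t,284,237,18,260),c(t,348,267,18,260),c(t,468,292,32,260)])
cv2.imwrite('pics/c1.png',np.vstack([a,b]))
# tops by depth
for n,f in(('s',s),('t',t)):
    v,u=np.mgrid[0:480,0:640];uv=np.c_[u.ravel(),v.ravel()];P=pts(f,uv).reshape(480,640,3)
    for nm,(cu,cv_,r) in {'s':dict(A=(326,212,22),B=(297,278,22),T=(278,412,22)),'t':dict(A=(284,237,18),B=(348,267,18),T=(454,290,14))}[n].items():
        Q=P[cv_-r:cv_+r,cu-r:cu+r].reshape(-1,3);z=np.sort(Q[:,2]);m=Q[:,2]>z[-12]; print(n,nm,z[-8:].round(1),np.median(Q[m],0).round(1))
    img=f['img'].astype(int)
# member: grey plate in the top view via height 20..30
    m=(P[...,2]>18)&(P[...,2]<34)&(P[...,0]>350)
    m[:, :]&= (cv2.inRange(f['img'],(110,110,110),(255,255,255))>0)
    nl,L,st,ce=cv2.connectedComponentsWithStats(m.astype(np.uint8));i=1+np.argmax(st[1:,4]);r=cv2.minAreaRect(P[L==i][:,:2].astype(np.float32));print(n,'member',st[i],r)
E
```

```text
s A [963.2 963.2 963.2 963.2 963.2 963.2 963.2 963.2] [ 516.1 -770.6  963.2]
s B [ 86.   86.5  88.  963.2 963.2 963.2 963.2 963.2] [537.1 -56.9  88. ]
s T [963.2 963.2 963.2 963.2 963.2 963.2 963.2 963.2] [ 516.1 -770.6  963.2]
s member [ 261  201   96  119 3712] ((575.5911254882812, 26.268386840820312), (298.8758239746094, 104.17129516601562), 65.69587707519531)
t A [1208.2 1208.2 1208.2 1208.2 1208.2 1208.2 1208.2 1208.2] [ 415.8   -9.4 1208.2]
t B [  86.5   86.5   86.9 1208.2 1208.2 1208.2 1208.2 1208.2] [533.8 -53.9  86.9]
t T [  98.1   98.6  101.5  102.  1208.2 1208.2 1208.2 1208.2] [ 481.2 -318.8  101.5]
t member [ 257  213  119   84 3440] ((574.9351196289062, 27.24896240234375), (297.87774658203125, 104.85550689697266), 65.71322631835938)
```

View pics/c1.png

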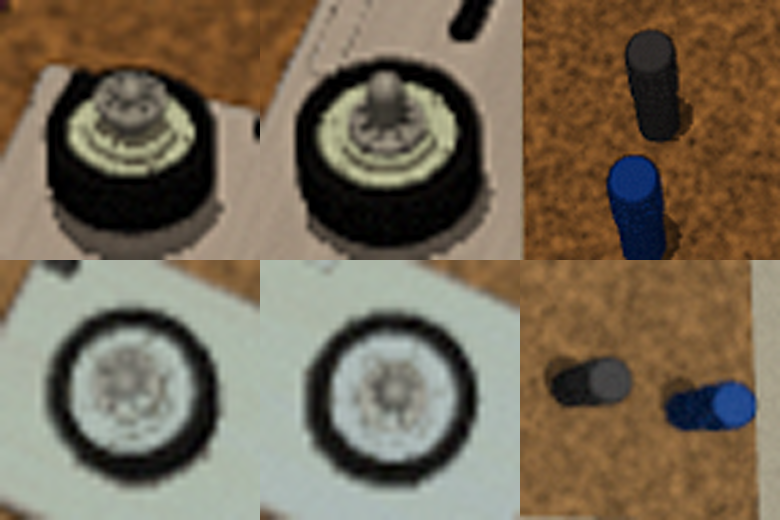

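Panel 1 (A, side px 326,205; top px 284,236) has its nut near the pin's end, so that is the unfinished roller. Panel 2 (B) shows a long bare pin, so it is finished. The dark tool's top is at about side (277,401) and top (458,289.5). The blue one beside it is the look-alike.

```bash
cat >> h.py <<'E'
from scipy.spatial.transform import Rotation as Ro
def topdisc(f,c,r,z0,z1):
    """xy points seen by depth within z0..z1 near world c"""
    v,u=np.mgrid[0:480,0:640];P=pts(f,np.c_[u.ravel(),v.ravel()]);ok=(f['depth'].ravel()>0)&(P[:,2]>z0)&(P[:,2]<z1)&(np.hypot(*(P[:,:2]-c).T)<r)
    return P[ok]
def rel(p,yaw=None,s=None):
    s=s or bot.read_state();R=Ro.from_quat(s['eef_rot']);return R.inv().apply(np.array(p)-s['tool_pos'])/10
E
python3 - <<'E'
from h import *
s=load('side');t=load('top')
print('tool top s',onz(s,[277,401.2],95),'t',onz(t,[457.9,289.5],95))
print('nut s',onz(s,[326,205],80),'t',onz(t,[284,236],80))
for n,f in(('s',s),('t',t)):
    T=topdisc(f,[478,-315],30,85,106);A=topdisc(f,[612,109],22,70,95);H=topdisc(f,[612,109],40,45,64)
    for nm,Q in(('T',T),('A',A),('H',H)): print(n,nm,len(Q),Q.mean(0).round(1),((Q.max(0)+Q.min(0))/2).round(1),Q[:,2].max().round(1))
    print('blue',onz(f,[[484,296],[272,447]][n=='s'],80))
p=bot.read_state()['tool_pos']
for q in([500,380,235],[620,0,235],[478,-315,235]):print(rel(q).round(1))
E
```

```text
tool top s [[ 490.73285447 -320.71917335   95.        ]] t [[ 487.46662866 -320.52568076   95.        ]]
nut s [[614.83740214 111.56089303  80.        ]] t [[610.19599725 106.57009091  80.        ]]
s T 296 [ 490.4 -321.5   93.9] [ 490.4 -319.8   92.2] 99.4
s A 99 [613.9 107.9  79.5] [613.6 110.   79.2] 87.6
s H 369 [612.9  99.2  58.2] [614.5 109.3  54.5] 64.0
blue [[ 478.63035736 -386.21673485   80.        ]]
t T 113 [ 488.9 -320.    93.9] [ 488.8 -320.    93.9] 102.0
t A 77 [611.2 109.4  79.2] [611.7 110.5  81. ] 88.3
t H 301 [609.6 108.3  60.4] [610.7 109.7  54.9] 64.0
blue [[ 474.031857   -388.87082569   80.        ]]
[-39.5 -18.6  -0.4]
[-60.2 -52.7  -0.4]
[-53.9 -86.6  -0.3]
```

arm_command:
  motion:
    - {"fingers": 1, "slide": [-39.5, -18.6, -0.4], "dr": [0, 0, 40]}
    - {"fingers": 1, "slide": [-39.5, -18.6, -0.4], "dr": [0, 0, 40]}
    - {"fingers": 1, "slide": [-39.5, -18.6, -0.4], "dr": [0, 0, 40]}
    - {"fingers": 1, "slide": [-39.5, -18.6, -0.4], "dr": [0, 0, 40]}
    - {"fingers": 1, "slide": [-39.5, -18.6, -0.4], "dr": [0, 0, 40]}
    - {"fingers": 1, "slide": [-39.5, -18.6, -0.4], "dr": [0, 0, 40]}
    - {"fingers": 1, "slide": [-39.5, -18.6, -0.4], "dr": [0, 0, 40]}
    - {"fingers": 1, "slide": [-39.5, -18.6, -0.4], "dr": [0, 0, 40]}
    - {"fingers": 1, "slide": [-39.5, -18.6, -0.4], "dr": [0, 0, 40]}
    - {"fingers": 1, "slide": [-39.5, -18.6, -0.4], "dr": [0, 0, 40]}
    - {"fingers": 1, "slide": [-60.2, -52.7, -0.4], "dr": [0, 0, 75]}
    - {"fingers": 1, "slide": [-60.2, -52.7, -0.4], "dr": [0, 0, 75]}
    - {"fingers": 1, "slide": [-60.2, -52.7, -0.4], "dr": [0, 0, 75]}
    - {"fingers": 1, "slide": [-60.2, -52.7, -0.4], "dr": [0, 0, 75]}
    - {"fingers": 1, "slide": [-60.2, -52.7, -0.4], "dr": [0, 0, 75]}
    - {"fingers": 1, "slide": [-60.2, -52.7, -0.4], "dr": [0, 0, 75]}
    - {"fingers": 1, "slide": [-60.2, -52.7, -0.4], "dr": [0, 0, 75]}
    - {"fingers": 1, "slide": [-60.2, -52.7, -0.4], "dr": [0, 0, 75]}
    - {"fingers": 1, "slide": [-60.2, -52.7, -0.4], "dr": [0, 0, 75]}
    - {"fingers": 1, "slide": [-60.2, -52.7, -0.4], "dr": [0, 0, 75]}

```text
time: 1.77
tool_pos: [620.0, -1.8, 235.0]
eef_rot: [0.7, 0.715, -0.0, -0.0]
force: [1.1, -0.2, -0.8]
opening: 85.9
grasp_force: 0.0
```

```bash
cat >> h.py <<'E'
def st():
    s=bot.read_state();R=Ro.from_quat(s['eef_rot']).as_matrix();print(round(s['time'],2),np.round(s['tool_pos'],1),'yaw y-axis',np.degrees(np.arctan2(R[1,1],R[0,1])).round(1),'z',R[:,2].round(4),'F',np.round(s['force'],1),'open',round(s['opening'],1),s['grasp_force'],'j',np.round(s['joints'],2));return s
E
python3 - <<'E'
from h import *
st();print(rel([489,-320,235]),rel([489,-320,160]))
E
```

```text
1.77 [620.   -1.8 235. ] yaw y-axis 1.2 z [-5.e-04  0.e+00 -1.e+00] F [ 1.1 -0.2 -0.8] open 85.9 0.0 j [-0.49  0.42  0.52  1.72 -0.23  1.07  0.13]
[-3.15332320e+01 -1.37652756e+01  1.00770857e-02] [-31.53362066 -13.76128352   7.51007601]
```

arm_command:
  motion:
    - {"fingers": 1, "slide": [-31.5, -13.8, 0], "dr": [0, 0, 0]}
    - {"fingers": 1, "slide": [-31.5, -13.8, 0], "dr": [0, 0, 0]}
    - {"fingers": 1, "slide": [-31.5, -13.8, 0], "dr": [0, 0, 0]}
    - {"fingers": 1, "slide": [-31.5, -13.8, 0], "dr": [0, 0, 0]}
    - {"fingers": 1, "slide": [-31.5, -13.8, 0], "dr": [0, 0, 0]}
    - {"fingers": 1, "slide": [-31.5, -13.8, 0], "dr": [0, 0, 0]}
    - {"fingers": 1, "slide": [-31.5, -13.8, 0], "dr": [0, 0, 0]}
    - {"fingers": 1, "slide": [-31.5, -13.8, 0], "dr": [0, 0, 0]}
    - {"fingers": 1, "slide": [-31.5, -13.8, 0], "dr": [0, 0, 0]}
    - {"fingers": 1, "slide": [-31.5, -13.8, 8.5], "dr": [0, 0, 0]}
    - {"fingers": 1, "slide": [-31.5, -13.8, 8.5], "dr": [0, 0, 0]}
    - {"fingers": 1, "slide": [-31.5, -13.8, 8.5], "dr": [0, 0, 0]}
    - {"fingers": 1, "slide": [-31.5, -13.8, 8.5], "dr": [0, 0, 0]}
    - {"fingers": 1, "slide": [-31.5, -13.8, 8.5], "dr": [0, 0, 0]}

```text
time: 2.93
tool_pos: [489.2, -318.0, 151.7]
eef_rot: [0.7, 0.715, -0.0, 0.0]
force: [-0.1, -0.3, 0.6]
opening: 85.2
grasp_force: 0.0
```

```bash
python3 - <<'E'
from h import *
st();f=grab('side');t=grab('top')
c=lambda f,u,v:cv2.resize(f['img'][v-50:v+50,u-40:u+40,::-1],(400,500),interpolation=cv2.INTER_CUBIC)
cv2.imwrite('pics/g1.png',np.hstack([c(f,277,400),c(t,456,290)]))
T=topdisc(f,[490,-320],25,85,99);print(len(T),T.mean(0) if len(T) else 0)
E
```

```text
2.93 [ 489.2 -318.   151.7] yaw y-axis 1.2 z [ 7.e-04 -7.e-04 -1.e+00] F [-0.1 -0.3  0.6] open 85.2 0.0 j [ 0.03  0.47  0.57  1.89 -0.32  0.88  0.79]
296 [ 490.48280305 -321.53688681   93.64089449]
```

View pics/g1.png

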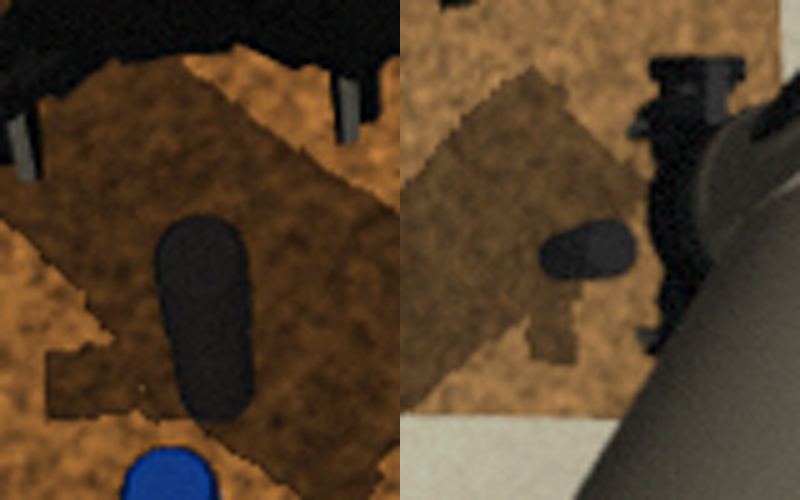

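The side crop shows the open fingers (crop px (22,170) and (348,140)) straddling the dark tool top at (202,260). The blue tool is clear at (170,480). I'll go down and close.

arm_command:
  motion:
    - {"fingers": 1, "slide": [-0.25, 0.05, 3], "dr": [0, 0, 0]}
    - {"fingers": 1, "slide": [-0.25, 0.05, 6], "dr": [0, 0, 0]}
    - {"fingers": 1, "slide": [-0.25, 0.05, 8.5], "dr": [0, 0, 0]}
    - {"fingers": 1, "slide": [-0.25, 0.05, 10], "dr": [0, 0, 0]}
    - {"fingers": 1, "slide": [-0.25, 0.05, 10], "dr": [0, 0, 0]}
    - {"fingers": 0.5, "slide": [-0.25, 0.05, 10], "dr": [0, 0, 0]}
    - {"fingers": 0.4, "slide": [-0.25, 0.05, 10], "dr": [0, 0, 0]}
    - {"fingers": 0.3, "slide": [-0.25, 0.05, 10], "dr": [0, 0, 0]}
    - {"fingers": 0.2, "slide": [-0.25, 0.05, 10], "dr": [0, 0, 0]}
    - {"fingers": 0.1, "slide": [-0.25, 0.05, 10], "dr": [0, 0, 0]}
    - {"fingers": 0, "slide": [-0.25, 0.05, 10], "dr": [0, 0, 0]}
    - {"fingers": 0, "slide": [-0.25, 0.05, 10], "dr": [0, 0, 0]}
    - {"fingers": 0, "slide": [-0.25, 0.05, 10], "dr": [0, 0, 0]}
    - {"fingers": 0, "slide": [-0.25, 0.05, 10], "dr": [0, 0, 0]}
  grip_force: 90

```text
time: 4.2
tool_pos: [489.4, -320.7, 51.8]
eef_rot: [0.7, 0.714, 0.0, 0.001]
force: [-2.8, 1.0, 9.1]
opening: 27.9
grasp_force: 87.6
```

```bash
python3 - <<'E'
from h import *
st()
E
```

```text
4.2 [ 489.4 -320.7   51.8] yaw y-axis 1.2 z [ 1.3e-03 -3.0e-04 -1.0e+00] F [-2.8  1.   9.1] open 27.9 87.58983850479126 j [ 0.11  0.61  0.48  1.94 -0.43  0.7   0.87]
```

arm_command:
  motion:
    - {"fingers": 0, "slide": [0, 0, -3], "dr": [0, 0, 0]}
    - {"fingers": 0, "slide": [0, 0, -6.5], "dr": [0, 0, 0]}
    - {"fingers": 0, "slide": [0, 0, -10], "dr": [0, 0, 0]}
    - {"fingers": 0, "slide": [0, 0, -13], "dr": [0, 0, 0]}
    - {"fingers": 0, "slide": [3, 1, -13], "dr": [0, 0, 0]}
    - {"fingers": 0, "slide": [42.7, 13.2, -13], "dr": [0, 0, 0]}
    - {"fingers": 0, "slide": [42.7, 13.2, -13], "dr": [0, 0, 0]}
    - {"fingers": 0, "slide": [42.7, 13.2, -13], "dr": [0, 0, 0]}
    - {"fingers": 0, "slide": [42.7, 13.2, -13], "dr": [0, 0, 0]}
    - {"fingers": 0, "slide": [42.7, 13.2, -13], "dr": [0, 0, 0]}
    - {"fingers": 0, "slide": [42.7, 13.2, -13], "dr": [0, 0, 0]}
    - {"fingers": 0, "slide": [42.7, 13.2, -13], "dr": [0, 0, 0]}
    - {"fingers": 0, "slide": [42.7, 13.2, -13], "dr": [0, 0, 0]}
    - {"fingers": 0, "slide": [42.7, 13.2, -13], "dr": [0, 0, 0]}
    - {"fingers": 0, "slide": [42.7, 13.2, -13], "dr": [0, 0, 0]}
    - {"fingers": 0, "slide": [42.7, 13.2, -13], "dr": [0, 0, 0]}
    - {"fingers": 0, "slide": [42.7, 13.2, -13], "dr": [0, 0, 0]}
    - {"fingers": 0, "slide": [42.7, 13.2, -13], "dr": [0, 0, 0]}
    - {"fingers": 0, "slide": [42.7, 13.2, -12], "dr": [0, 0, 0]}
    - {"fingers": 0, "slide": [42.7, 13.2, -12], "dr": [0, 0, 0]}

```text
time: 5.87
tool_pos: [610.8, 107.5, 168.6]
eef_rot: [0.701, 0.714, -0.001, -0.001]
force: [-0.7, -0.6, -4.7]
opening: 27.9
grasp_force: 89.2
```

```bash
python3 - <<'E'
from h import *
s0=load('side');t0=load('top')
s=st();f=grab('side');t=grab('top')
c=lambda f,u,v:cv2.resize(f['img'][v-30:v+30,u-40:u+40,::-1],(400,300),interpolation=cv2.INTER_CUBIC)
cv2.imwrite('pics/p1.png',np.vstack([np.hstack([c(f,326,195),c(t,284,237)]),np.hstack([c(s0,326,195),c(t0,284,237)])]))
p=np.array(s['tool_pos']);
for z in(-51.8,):
    print('expected foot px',proj(f,p+[0,0,z]),proj(t,p+[0,0,z]))
print('expected tip px',proj(f,[612.5,109,85.5]),proj(t,[612.5,109,85.5]))
E
```

```text
5.87 [610.8 107.5 168.6] yaw y-axis 1.0 z [-0.0026 -0.0011 -1.    ] F [-0.7 -0.6 -4.7] open 27.9 89.21320796012878 j [-0.65  0.49  0.51  1.78 -0.29  0.95 -0.  ]
expected foot px [[324.21355472 193.50683815]] [[282.18975894 233.12813493]]
expected tip px [[324.99838974 204.05292983]] [[282.85030456 234.67719112]]
```

View pics/p1.png

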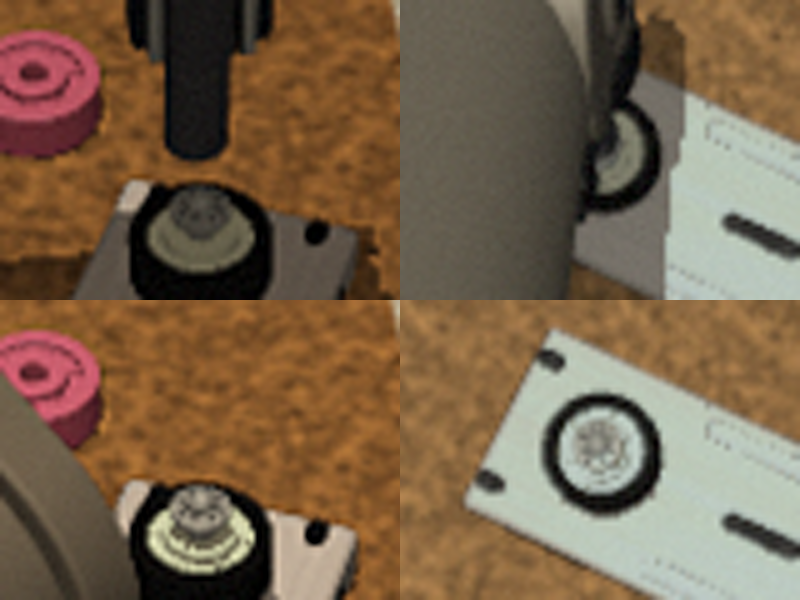

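```bash
cat >> h.py <<'E'
from scipy.optimize import least_squares
def circ(Q,r,c0):
    return least_squares(lambda c:np.hypot(*(Q[:,:2]-c).T)-r,c0,loss='soft_l1',f_scale=1.).x
E
python3 - <<'E'
from h import *
f=load('side');s=bot.read_state();p=s['tool_pos'];g=cv2.cvtColor(f['img'],cv2.COLOR_RGB2GRAY)
S=topdisc(f,p[:2],22,122,150);print('sleeve',len(S),circ(S,13,p[:2]),S.mean(0))
N=topdisc(f,[613,109],20,74,80);print('nutside',len(N),circ(N[N[:,1]<109],12.5,[613,109]),N.mean(0))
N=topdisc(f,[613,109],20,72,90);print('nut all',len(N),N.mean(0),(N.max(0)+N.min(0))/2)
Tt=topdisc(f,[613,109],36,32,50);Tt=Tt[Tt[:,1]<109];print('tyre',len(Tt),circ(Tt,30,[613,109]))
for v in range(183,196,2):
    print(v,g[v,310:341])
for v in range(202,218,2): print(v,g[v,310:343])
print(proj(f,[[612,109,z] for z in(70,85,117,140)]), proj(f,[[622,109,100],[612,119,100]])-proj(f,[612,109,100]))
E
```

```text
sleeve 136 [612.59537096 109.32104538] [611.44107606  98.97581261 135.96199133]
nutside 51 [614.69975314 113.16281871] [613.23252783 108.37471147  77.94232583]
nut all 97 [613.86434641 107.76916906  79.7288067 ] [613.80259455 107.97978449  80.39660187]
tyre 80 [614.68852039 111.45261855]
183 [ 93 101 102 101 103 100  88  75  73  10  20  25  22  23  20  19  25  21
  27  22  15  38  84  97  84  76  79  84  88  90  86]
185 [ 79  87  91  99 106 102  96  98  82  10  19  23  22  23  25  22  25  24
  25  19  16  28  78  93  91  88  89  83  83  83  80]
187 [ 92  94  98 102 102  94  87  87  73   8  20  21  22  25  25  26  22  21
  22  22  10  39  97 106  95  83  81  86  86  85  83]
189 [ 93  97 101  93  93  90  86  81  67  13  18  21  23  25  22  25  20  21
  24  19  16  44 103  86  88  95 100 103 105 102  89]
191 [ 93  87  73  65  73  85  94  90  63   9  18  21  22  27  25  20  23  21
  25  20   6  40 106  92  91  90  80  74  78  82  84]
193 [100  97  93  91  89  91  84  86  77   5  19  23  23  22  22  23  26  15
  18  18  13  38  90  85  81  85  87  81  77  78  85]
195 [ 97 104 103 105  99 
[... 689 characters left out ...]
4  96 100  96  98  94  70  60  58  65  68  67  71
  64  61  73  94 100  95 101  94  35   0   0   8  42  87  84]
212 [ 79  48   0   1   4  48 105  95  79  87  96  96  97  83  55  56  55  58
  72  97  96  96  93  85  95 105  98   0   8   2  42  90  86]
214 [ 83  73   0   8   3  25  78 105  96  78  85  92  97  97  95  98  94  98
  97  95  95  87  77  87 102  94  31   0   1   3  40  90  85]
216 [ 88  79   0  11   7   3  10  42  79 105  94  94  89  90  93  90  93  91
  90  93  89  95 102  99  58  13   6   5   5   4  41  90  85]
[[324.76004802 209.44477718]
 [324.75411182 204.24689448]
 [324.74108377 192.83989316]
 [324.7314003  184.36192085]] [[ 4.92969063 -0.38202928]
 [-0.53871154 -3.43366138]]
```

```bash
python3 - <<'E'
from h import *
f=load('side');g=cv2.cvtColor(f['img'],cv2.COLOR_RGB2GRAY);p=np.array(bot.read_state()['tool_pos'])
print('foot cols',[(u,g[192:200,u].tolist()) for u in(324,325)])
print('tip cols',[(u,g[197:206,u].tolist()) for u in(325,326)])
i=cv2.cvtColor(cv2.imread('pics/side0.png'),cv2.COLOR_BGR2GRAY);print('tip0',[(u,i[197:208,u].tolist()) for u in(324,325,326,327)])
o,_=ray(f,[0,0]);d=(o-p)[:2];d/=np.linalg.norm(d)
print('exp foot front',proj(f,p+np.r_[13*d,-51.8]))
for y in(107,109,111,113):
    print('exp tip silh',y,proj(f,np.array([612.8,y,79.5])+np.r_[-4.24*d,4.24]))
# B on the first image, same method, for checking
E
```

```text
foot cols [(324, [22, 22, 26, 25, 19, 53, 79, 96]), (325, [22, 23, 22, 24, 15, 57, 82, 94])]
tip cols [(325, [57, 82, 94, 98, 46, 40, 62, 71, 77]), (326, [61, 89, 87, 99, 51, 44, 60, 70, 83])]
tip0 [(324, [72, 70, 89, 92, 40, 73, 73, 102, 107, 86, 76]), (325, [80, 78, 83, 89, 38, 85, 121, 137, 127, 102, 54]), (326, [80, 85, 80, 91, 46, 82, 120, 146, 137, 103, 69]), (327, [81, 85, 85, 101, 50, 49, 101, 112, 105, 83, 87])]
exp foot front [[324.46855616 197.51041027]]
exp tip silh 107 [[325.2490379  203.87605734]]
exp tip silh 109 [[325.14148627 203.18870195]]
exp tip silh 111 [[325.03416287 202.50280539]]
exp tip silh 113 [[324.92706696 201.81836306]]
```

arm_command:
  motion:
    - {"fingers": 0, "slide": [0.3, 0.2, 0], "dr": [0, 0, 0]}
    - {"fingers": 0, "slide": [0.3, 0.2, 1.5], "dr": [0, 0, 0]}
    - {"fingers": 0, "slide": [0.3, 0.2, 2.8], "dr": [0, 0, 0]}
    - {"fingers": 0, "slide": [0.3, 0.2, 2.8], "dr": [0, 0, 0]}
    - {"fingers": 0, "slide": [0.3, 0.2, 2.8], "dr": [0, 0, 0]}

```text
time: 6.38
tool_pos: [613.2, 112.3, 141.4]
eef_rot: [0.7, 0.714, -0.001, -0.001]
force: [-0.0, 0.1, -2.8]
opening: 27.7
grasp_force: 89.2
```

```bash
python3 - <<'E'
from h import *
s=st();f=grab('side');t=grab('top');g=cv2.cvtColor(f['img'],cv2.COLOR_RGB2GRAY);p=np.array(s['tool_pos'])
for v in range(188,216,2): print(v,g[v,310:343])
print('foot',proj(f,p-[0,0,51.8]))
c=lambda f,u,v:cv2.resize(f['img'][v-25:v+25,u-25:u+25,::-1],(400,400),interpolation=cv2.INTER_CUBIC)
cv2.imwrite('pics/p2.png',np.hstack([c(f,326,200),c(t,284,235)]))
E
```

```text
6.38 [613.2 112.3 141.4] yaw y-axis 1.2 z [-2.3e-03 -7.0e-04 -1.0e+00] F [-0.   0.1 -2.8] open 27.7 89.24772262573242 j [-0.64  0.53  0.49  1.79 -0.31  0.9   0.01]
188 [ 88 102 101 100  98  85  77  74  84  73   9  18  24  25  26  28  21  26
  23  27  24  18  43 104  99  95  94  91  88  90  81  80  77]
190 [97 92 82 79 83 95 92 87 88 80  4 19 19 23 26 25 23 25 25 23 25 15 41 98
 90 93 91 85 88 93 89 82 80]
192 [90 89 75 68 74 80 84 82 87 81  7 19 24 24 23 24 26 22 21 23 22  9 40 93
 93 91 87 84 82 81 84 90 79]
194 [103 101 100  98  98  92  87  86  89  76  14  20  21  22  23  22  26  22
  20  23  21  17  43  90  75  77  77  77  82  93 102  97  84]
196 [ 92  98 111 113 107  86  70  76  93  82   6  17  21  20  26  23  23  23
  24  20  21  22  46  98  87  83  82  84  91  97 103  98  85]
198 [ 78  89 101 108 103  95  89  94 102  74   9  20  24  20  24  21  24  22
  25  19  18  15  49  99 103  96  86  87  81  90  95  97  83]
200 [104  97  87  81  80  77  81  90  97  70  11  19  24  19  27  24  24  22
  21  20  19  18  47  86  79  75  78  87  96  98  97  89  82]
202 [ 75 131 163 165 166 148 
[... 245 characters left out ...]
83]
206 [74 76 75 51  5  0  1  1 12 44 69 68 59 47 67 75 74 69 57 44 57 71 65 29
  0  4  0 13 43 76 78 87 98]
208 [ 84  82  58   2   9   0  19  71  98  97  64  63  58  66  49  49  69  62
  46  68  60  62  84 102  81  30   0   3   9  41  95  83  81]
210 [ 85  77   0   3   0  35  95 101  99  98  95  69  58  60  67  68  68  68
  63  57  72  95  99  96  98  92  33   0   1   5  42  89  84]
212 [ 76  51   0   5   3  46 108  95  81  86  97  97  94  86  56  54  57  54
  74  97  95  96  94  85  97 100  98   0   5   5  42  88  85]
214 [ 81  72   0   3   0  21  79 102  93  79  87  94  98  98  96  96  96  99
  97  95  95  84  78  84 102  98  32   0   5   6  36  90  84]
foot [[325.18540966 201.4642101 ]]
```

View pics/p2.png

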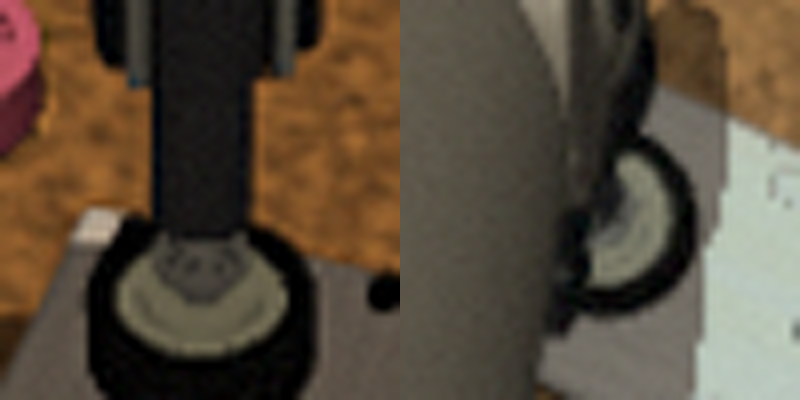

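Side crop: the sleeve (centre crop px 201,190) sits directly above the nut (202,268), so x is aligned. In the top view the arm hides the pin. I'll go down gently and watch for lateral force.

arm_command:
  motion:
    - {"fingers": 0, "slide": [-0.08, 0, 0.2], "dr": [0, 0, 0]}
    - {"fingers": 0, "slide": [-0.08, 0, 0.35], "dr": [0, 0, 0]}
    - {"fingers": 0, "slide": [-0.08, 0, 0.5], "dr": [0, 0, 0]}
    - {"fingers": 0, "slide": [-0.08, 0, 0.6], "dr": [0, 0, 0]}
    - {"fingers": 0, "slide": [-0.08, 0, 0.6], "dr": [0, 0, 0]}
    - {"fingers": 0, "slide": [-0.08, 0, 0.6], "dr": [0, 0, 0]}

```text
time: 6.98
tool_pos: [614.0, 111.8, 136.2]
eef_rot: [0.7, 0.714, -0.0, -0.0]
force: [-0.6, -0.1, -4.1]
opening: 27.8
grasp_force: 89.2
```

```bash
python3 - <<'E'
from h import *
s=st();print(s['moment'])
E
```

```text
6.98 [614.  111.8 136.2] yaw y-axis 1.2 z [-1.e-04 -0.e+00 -1.e+00] F [-0.6 -0.1 -4.1] open 27.8 89.24845933914185 j [-0.64  0.54  0.49  1.79 -0.31  0.89  0.01]
[-0.02801154  0.00197322  0.0523889 ]
```

arm_command:
  motion:
    - {"fingers": 0, "slide": [0, 0, 0.1], "dr": [0, 0, 0]}
    - {"fingers": 0, "slide": [0, 0, 0.15], "dr": [0, 0, 0]}
    - {"fingers": 0, "slide": [0, 0, 0.2], "dr": [0, 0, 0]}
    - {"fingers": 0, "slide": [0, 0, 0.2], "dr": [0, 0, 0]}
    - {"fingers": 0, "slide": [0, 0, 0.2], "dr": [0, 0, 0]}

```text
time: 7.4
tool_pos: [613.9, 111.5, 134.2]
eef_rot: [0.7, 0.714, -0.0, -0.0]
force: [0.0, -0.1, -3.5]
opening: 27.5
grasp_force: 89.3
```

```bash
python3 - <<'E'
from h import *
s=st();print(s['moment'])
E
```

```text
7.4 [613.9 111.5 134.2] yaw y-axis 1.2 z [-3.e-04 -3.e-04 -1.e+00] F [ 0.  -0.1 -3.5] open 27.5 89.26268219947815 j [-0.64  0.54  0.49  1.79 -0.31  0.89  0.02]
[-0.1939642   0.09561256  0.00694304]
```

Still free, with the foot at about 82.4, 3 mm below the tip. I'll continue in small steps.

arm_command:
  motion:
    - {"fingers": 0, "slide": [0, 0, 0.08], "dr": [0, 0, 0]}
    - {"fingers": 0, "slide": [0, 0, 0.12], "dr": [0, 0, 0]}
    - {"fingers": 0, "slide": [0, 0, 0.15], "dr": [0, 0, 0]}
    - {"fingers": 0, "slide": [0, 0, 0.15], "dr": [0, 0, 0]}
    - {"fingers": 0, "slide": [0, 0, 0.15], "dr": [0, 0, 0]}

```text
time: 7.82
tool_pos: [614.1, 111.2, 132.8]
eef_rot: [0.7, 0.714, -0.0, 0.0]
force: [-0.9, -2.3, -2.4]
opening: 27.8
grasp_force: 89.3
```

arm_command:
  motion:
    - {"fingers": 0, "slide": [0, 0, 0.08], "dr": [0, 0, 0]}
    - {"fingers": 0, "slide": [0, 0, 0.12], "dr": [0, 0, 0]}
    - {"fingers": 0, "slide": [0, 0, 0.15], "dr": [0, 0, 0]}
    - {"fingers": 0, "slide": [0, 0, 0.15], "dr": [0, 0, 0]}
    - {"fingers": 0, "slide": [0, 0, 0.15], "dr": [0, 0, 0]}

```text
time: 8.23
tool_pos: [613.7, 111.2, 131.0]
eef_rot: [0.7, 0.714, -0.001, -0.0]
force: [-1.5, -5.1, -2.5]
opening: 27.7
grasp_force: 89.5
```

The lateral force is −y (about 5 N), so the bore is touching the pin. I'll shift toward −y.

arm_command:
  motion:
    - {"fingers": 0, "slide": [-0.05, -0.02, 0], "dr": [0, 0, 0]}
    - {"fingers": 0, "slide": [-0.12, -0.04, 0], "dr": [0, 0, 0]}
    - {"fingers": 0, "slide": [-0.12, -0.04, 0], "dr": [0, 0, 0]}
    - {"fingers": 0, "slide": [-0.12, -0.04, 0], "dr": [0, 0, 0]}

```text
time: 8.57
tool_pos: [613.6, 110.9, 131.1]
eef_rot: [0.7, 0.715, 0.0, -0.0]
force: [-0.7, -2.2, -3.9]
opening: 27.9
grasp_force: 89.5
```

```bash
python3 - <<'E'
from h import *
s=st();print(s['moment'])
E
```

```text
8.57 [613.6 110.9 131.1] yaw y-axis 1.2 z [-1.e-04  3.e-04 -1.e+00] F [-0.7 -2.2 -3.9] open 27.9 89.45697784423828 j [-0.63  0.54  0.49  1.8  -0.32  0.88  0.02]
[-0.75963647  0.19024044 -0.0178838 ]
```

arm_command:
  motion:
    - {"fingers": 0, "slide": [-0.07, -0.02, 0], "dr": [0, 0, 0]}
    - {"fingers": 0, "slide": [-0.15, -0.04, 0], "dr": [0, 0, 0]}
    - {"fingers": 0, "slide": [-0.15, -0.04, 0], "dr": [0, 0, 0]}
    - {"fingers": 0, "slide": [-0.15, -0.04, 0.05], "dr": [0, 0, 0]}
    - {"fingers": 0, "slide": [-0.15, -0.04, 0.1], "dr": [0, 0, 0]}
    - {"fingers": 0, "slide": [-0.15, -0.04, 0.1], "dr": [0, 0, 0]}

```text
time: 9.07
tool_pos: [613.4, 109.5, 130.3]
eef_rot: [0.7, 0.715, 0.0, -0.0]
force: [0.0, 0.5, -3.4]
opening: 27.8
grasp_force: 89.4
```

```bash
python3 - <<'E'
from h import *
s=st();print(s['moment'])
E
```

```text
9.07 [613.4 109.5 130.3] yaw y-axis 1.2 z [ 2.e-04  5.e-04 -1.e+00] F [ 0.   0.5 -3.4] open 27.8 89.41288590431213 j [-0.63  0.54  0.48  1.8  -0.32  0.88  0.02]
[-0.04972101 -0.01991823 -0.04411892]
```

arm_command:
  motion:
    - {"fingers": 0, "slide": [0, 0, 0.05], "dr": [0, 0, 0]}
    - {"fingers": 0, "slide": [0, 0, 0.1], "dr": [0, 0, 0]}
    - {"fingers": 0, "slide": [0, 0, 0.15], "dr": [0, 0, 0]}
    - {"fingers": 0, "slide": [0, 0, 0.2], "dr": [0, 0, 0]}
    - {"fingers": 0, "slide": [0, 0, 0.2], "dr": [0, 0, 0]}
    - {"fingers": 0, "slide": [0, 0, 0.2], "dr": [0, 0, 0]}

```text
time: 9.57
tool_pos: [613.5, 109.4, 129.7]
eef_rot: [0.7, 0.714, 0.001, -0.0]
force: [-4.9, 0.1, 8.5]
opening: 27.9
grasp_force: 90.6
```

arm_command:
  motion:
    - {"fingers": 0, "slide": [0, 0, 0.05], "dr": [0, 0, 0]}
    - {"fingers": 0, "slide": [0, 0, 0.1], "dr": [0, 0, 0]}
    - {"fingers": 0, "slide": [0, 0, 0.15], "dr": [0, 0, 0]}
    - {"fingers": 0, "slide": [0, 0, 0.2], "dr": [0, 0, 0]}
    - {"fingers": 0, "slide": [0, 0, 0.2], "dr": [0, 0, 0]}
    - {"fingers": 0, "slide": [0, 0, 0.2], "dr": [0, 0, 0]}

```text
time: 10.07
tool_pos: [613.6, 109.4, 127.8]
eef_rot: [0.7, 0.714, 0.001, -0.0]
force: [-4.6, 1.2, 9.1]
opening: 27.7
grasp_force: 90.6
```

arm_command:
  motion:
    - {"fingers": 0, "slide": [0, -0.03, 0.05], "dr": [0, 0, 0]}
    - {"fingers": 0, "slide": [0, -0.06, 0.1], "dr": [0, 0, 0]}
    - {"fingers": 0, "slide": [0, -0.1, 0.15], "dr": [0, 0, 0]}
    - {"fingers": 0, "slide": [0, -0.1, 0.2], "dr": [0, 0, 0]}
    - {"fingers": 0, "slide": [0, -0.1, 0.25], "dr": [0, 0, 0]}
    - {"fingers": 0, "slide": [0, -0.1, 0.3], "dr": [0, 0, 0]}
    - {"fingers": 0, "slide": [0, -0.1, 0.3], "dr": [0, 0, 0]}

```text
time: 10.65
tool_pos: [613.4, 109.4, 125.2]
eef_rot: [0.7, 0.714, 0.001, 0.0]
force: [-2.2, 0.0, 8.8]
opening: 27.5
grasp_force: 90.5
```

```bash
python3 - <<'E'
from h import *
s=st();print(s['moment'])
E
```

```text
10.65 [613.4 109.4 125.2] yaw y-axis 1.2 z [ 0.0023  0.0015 -1.    ] F [-2.2  0.   8.8] open 27.5 90.5425500869751 j [-0.63  0.55  0.48  1.81 -0.32  0.87  0.03]
[ 0.07084808  0.76434843 -0.00757035]
```

arm_command:
  motion:
    - {"fingers": 0, "slide": [0, -0.03, 0.05], "dr": [0, 0, 0]}
    - {"fingers": 0, "slide": [0, -0.06, 0.1], "dr": [0, 0, 0]}
    - {"fingers": 0, "slide": [0, -0.08, 0.15], "dr": [0, 0, 0]}
    - {"fingers": 0, "slide": [0, -0.08, 0.2], "dr": [0, 0, 0]}
    - {"fingers": 0, "slide": [0, -0.08, 0.25], "dr": [0, 0, 0]}
    - {"fingers": 0, "slide": [0, -0.08, 0.25], "dr": [0, 0, 0]}

```text
time: 11.15
tool_pos: [613.3, 109.4, 123.0]
eef_rot: [0.7, 0.714, 0.002, 0.001]
force: [-2.0, 0.1, 9.1]
opening: 27.8
grasp_force: 90.5
```

arm_command:
  motion:
    - {"fingers": 0, "slide": [0, 0, 0.04], "dr": [0, 0, 0]}
    - {"fingers": 0, "slide": [0, 0, 0.08], "dr": [0, 0, 0]}
    - {"fingers": 0, "slide": [0, 0, 0.12], "dr": [0, 0, 0]}
    - {"fingers": 0, "slide": [0, 0, 0.12], "dr": [0, 0, 0]}

```text
time: 11.48
tool_pos: [613.3, 109.4, 121.8]
eef_rot: [0.7, 0.714, 0.002, 0.001]
force: [-2.8, -0.0, 9.3]
opening: 27.8
grasp_force: 90.5
```

arm_command:
  motion:
    - {"fingers": 0, "slide": [0, 0, 0.04], "dr": [0, 0, 0]}
    - {"fingers": 0, "slide": [0, 0, 0.08], "dr": [0, 0, 0]}
    - {"fingers": 0, "slide": [0, 0, 0.12], "dr": [0, 0, 0]}
    - {"fingers": 0, "slide": [0, 0, 0.12], "dr": [0, 0, 0]}

```text
time: 11.82
tool_pos: [613.3, 109.4, 120.6]
eef_rot: [0.7, 0.714, 0.002, 0.001]
force: [-2.1, 0.7, 9.3]
opening: 28.2
grasp_force: 90.5
```

arm_command:
  motion:
    - {"fingers": 0, "slide": [0, 0, 0.03], "dr": [0, 0, 0]}
    - {"fingers": 0, "slide": [0, 0, 0.06], "dr": [0, 0, 0]}
    - {"fingers": 0, "slide": [0, 0, 0.08], "dr": [0, 0, 0]}
    - {"fingers": 0, "slide": [0, 0, 0.08], "dr": [0, 0, 0]}

```text
time: 12.15
tool_pos: [613.3, 109.4, 119.8]
eef_rot: [0.7, 0.714, 0.002, 0.001]
force: [-1.6, 0.8, 10.6]
opening: 28.0
grasp_force: 90.5
```

Contact with the hub is starting at about 120. From here I'll go in 0.5–0.8 mm steps.

arm_command:
  motion:
    - {"fingers": 0, "slide": [0, 0, 0.03], "dr": [0, 0, 0]}
    - {"fingers": 0, "slide": [0, 0, 0.06], "dr": [0, 0, 0]}
    - {"fingers": 0, "slide": [0, 0, 0.08], "dr": [0, 0, 0]}
    - {"fingers": 0, "slide": [0, 0, 0.08], "dr": [0, 0, 0]}

```text
time: 12.48
tool_pos: [613.3, 109.4, 119.1]
eef_rot: [0.7, 0.714, 0.002, 0.001]
force: [-3.1, 0.7, 10.2]
opening: 28.0
grasp_force: 90.5
```

arm_command:
  motion:
    - {"fingers": 0, "slide": [0, 0, 0.02], "dr": [0, 0, 0]}
    - {"fingers": 0, "slide": [0, 0, 0.04], "dr": [0, 0, 0]}
    - {"fingers": 0, "slide": [0, 0, 0.05], "dr": [0, 0, 0]}
    - {"fingers": 0, "slide": [0, 0, 0.05], "dr": [0, 0, 0]}

```text
time: 12.82
tool_pos: [613.3, 109.4, 118.7]
eef_rot: [0.7, 0.714, 0.002, 0.001]
force: [-3.1, 0.5, 12.7]
opening: 27.9
grasp_force: 90.5
```

arm_command:
  motion:
    - {"fingers": 0, "slide": [0, 0, 0.02], "dr": [0, 0, 0]}
    - {"fingers": 0, "slide": [0, 0, 0.04], "dr": [0, 0, 0]}
    - {"fingers": 0, "slide": [0, 0, 0.05], "dr": [0, 0, 0]}
    - {"fingers": 0, "slide": [0, 0, 0.05], "dr": [0, 0, 0]}

```text
time: 13.15
tool_pos: [613.4, 109.4, 118.3]
eef_rot: [0.7, 0.714, 0.002, 0.001]
force: [-3.8, 0.3, 12.7]
opening: 28.1
grasp_force: 90.5
```

arm_command:
  motion:
    - {"fingers": 0, "slide": [0, 0, 0.02], "dr": [0, 0, 0]}
    - {"fingers": 0, "slide": [0, 0, 0.04], "dr": [0, 0, 0]}
    - {"fingers": 0, "slide": [0, 0, 0.04], "dr": [0, 0, 0]}

```text
time: 13.4
tool_pos: [613.4, 109.4, 118.2]
eef_rot: [0.7, 0.714, 0.002, 0.001]
force: [-3.9, 0.5, 15.5]
opening: 27.8
grasp_force: 90.8
```

arm_command:
  motion:
    - {"fingers": 0, "slide": [0, 0, 0.02], "dr": [0, 0, 0]}
    - {"fingers": 0, "slide": [0, 0, 0.04], "dr": [0, 0, 0]}
    - {"fingers": 0, "slide": [0, 0, 0.04], "dr": [0, 0, 0]}

```text
time: 13.65
tool_pos: [613.4, 109.4, 118.2]
eef_rot: [0.7, 0.714, 0.002, 0.001]
force: [-4.0, -0.3, 18.0]
opening: 28.1
grasp_force: 91.3
```

```bash
python3 - <<'E'
from h import *
s=st();print(s['moment'])
E
```

```text
13.65 [613.4 109.4 118.2] yaw y-axis 1.2 z [ 0.0039  0.0022 -1.    ] F [-4.  -0.3 18. ] open 28.1 91.28037929534912 j [-0.62  0.55  0.48  1.81 -0.33  0.85  0.03]
[0.03135121 1.17136631 0.04475607]
```

arm_command:
  motion:
    - {"fingers": 0, "slide": [0, 0, 0.02], "dr": [0, 0, 0]}
    - {"fingers": 0, "slide": [0, 0, 0.04], "dr": [0, 0, 0]}
    - {"fingers": 0, "slide": [0, 0, 0.04], "dr": [0, 0, 0]}
    - {"fingers": 0, "slide": [0, 0, 0.04], "dr": [0, 0, 0]}

```text
time: 13.98
tool_pos: [613.4, 109.4, 118.1]
eef_rot: [0.7, 0.714, 0.002, 0.001]
force: [-6.0, 0.4, 21.0]
opening: 28.1
grasp_force: 91.8
```

```bash
python3 - <<'E'
from h import *
st()
E
```

```text
13.98 [613.4 109.4 118.1] yaw y-axis 1.2 z [ 0.0038  0.0024 -1.    ] F [-6.   0.4 21. ] open 28.1 91.77027940750122 j [-0.62  0.55  0.48  1.81 -0.33  0.85  0.03]
```

Position has stalled while force keeps rising (push about 24 N, foot 19 mm below the tip), so the washer is flat. Now I'll back off.

arm_command:
  motion:
    - {"fingers": 0, "slide": [0, -0.1, -0.2], "dr": [0, 0, 0]}
    - {"fingers": 0, "slide": [0, -0.15, -0.5], "dr": [0, 0, 0]}
    - {"fingers": 0, "slide": [0, -0.15, -0.8], "dr": [0, 0, 0]}
    - {"fingers": 0, "slide": [0, -0.15, -0.8], "dr": [0, 0, 0]}

```text
time: 14.32
tool_pos: [611.2, 108.9, 123.3]
eef_rot: [0.7, 0.714, 0.001, 0.001]
force: [4.4, 0.6, -1.7]
opening: 27.9
grasp_force: 89.0
```

```bash
python3 - <<'E'
from h import *
st()
E
```

```text
14.32 [611.2 108.9 123.3] yaw y-axis 1.2 z [ 0.0024  0.     -1.    ] F [ 4.4  0.6 -1.7] open 27.9 88.96870136260986 j [-0.63  0.55  0.48  1.81 -0.32  0.86  0.03]
```

arm_command:
  motion:
    - {"fingers": 0, "slide": [0, 0.15, 0], "dr": [0, 0, 0]}
    - {"fingers": 0, "slide": [0, 0.15, -0.5], "dr": [0, 0, 0]}
    - {"fingers": 0, "slide": [0, 0.15, -1.0], "dr": [0, 0, 0]}
    - {"fingers": 0, "slide": [0, 0.15, -1.5], "dr": [0, 0, 0]}
    - {"fingers": 0, "slide": [0, 0.15, -2.2], "dr": [0, 0, 0]}
    - {"fingers": 0, "slide": [0, 0.15, -3.5], "dr": [0, 0, 0]}
    - {"fingers": 0, "slide": [0, 0.15, -5.5], "dr": [0, 0, 0]}
    - {"fingers": 0, "slide": [0, 0.15, -6], "dr": [0, 0, 0]}
    - {"fingers": 0, "slide": [0, 0.15, -6], "dr": [0, 0, 0]}

```text
time: 15.07
tool_pos: [612.7, 109.2, 185.0]
eef_rot: [0.7, 0.714, 0.002, 0.001]
force: [0.1, -0.5, -4.1]
opening: 27.9
grasp_force: 89.6
```

```bash
python3 - <<'E'
from h import *
s=st();f=grab('side')
N=topdisc(f,[613,109],14,60,90)
c=lambda f,u,v:cv2.resize(f['img'][v-25:v+25,u-25:u+25,::-1],(400,400),interpolation=cv2.INTER_CUBIC)
cv2.imwrite('pics/p3.png',np.hstack([c(f,326,200),c(f,297,275)]))
print(rel([489.4,-320.7,180]))
S=topdisc(f,s['tool_pos'][:2],22,s['tool_pos'][2]-50,s['tool_pos'][2]-20)
for a,b in((45,35),(35,25)):
    Q=S[(S[:,2]>s['tool_pos'][2]-a)&(S[:,2]<s['tool_pos'][2]-b)];print(len(Q),circ(Q,13,s['tool_pos'][:2]))
E
```

```text
15.07 [612.7 109.2 185. ] yaw y-axis 1.2 z [ 0.0037  0.0015 -1.    ] F [ 0.1 -0.5 -4.1] open 27.9 89.622323513031 j [-0.66  0.47  0.52  1.76 -0.28  0.97 -0.01]
[-42.72234301 -13.14890452   0.29957725]
55 [614.89225829 110.98093773]
45 [614.4970244  111.07575847]
```

View pics/p3.png

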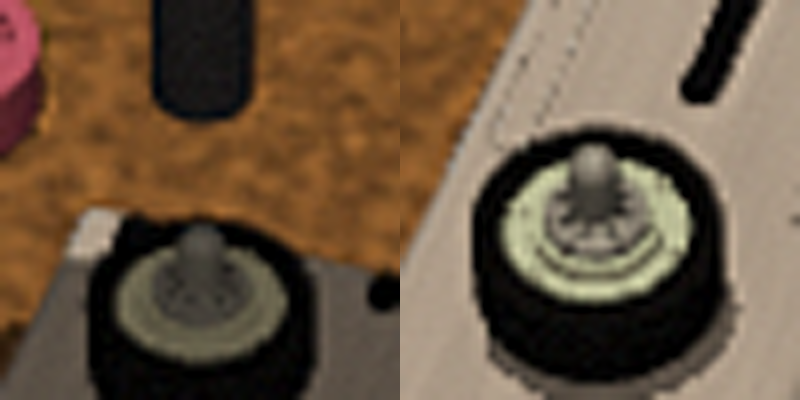

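The nut now sits down on the hub with the pin poking out (crop px 201,235), as on the finished roller (593,165). I'll carry the tool back.

arm_command:
  motion:
    - {"fingers": 0, "slide": [-41.1, -12.7, 0], "dr": [0, 0, 0]}
    - {"fingers": 0, "slide": [-41.1, -12.7, 0], "dr": [0, 0, 0]}
    - {"fingers": 0, "slide": [-41.1, -12.7, 0], "dr": [0, 0, 0]}
    - {"fingers": 0, "slide": [-41.1, -12.7, 0], "dr": [0, 0, 0]}
    - {"fingers": 0, "slide": [-41.1, -12.7, 0], "dr": [0, 0, 0]}
    - {"fingers": 0, "slide": [-41.1, -12.7, 0], "dr": [0, 0, 0]}
    - {"fingers": 0, "slide": [-41.1, -12.7, 0], "dr": [0, 0, 0]}
    - {"fingers": 0, "slide": [-41.1, -12.7, 0], "dr": [0, 0, 0]}
    - {"fingers": 0, "slide": [-41.1, -12.7, 0], "dr": [0, 0, 0]}
    - {"fingers": 0, "slide": [-41.1, -12.7, 0], "dr": [0, 0, 0]}
    - {"fingers": 0, "slide": [-41.1, -12.7, 0], "dr": [0, 0, 0]}
    - {"fingers": 0, "slide": [-41.1, -12.7, 0], "dr": [0, 0, 0]}
    - {"fingers": 0, "slide": [-41.1, -12.7, 3], "dr": [0, 0, 0]}
    - {"fingers": 0, "slide": [-41.1, -12.7, 6], "dr": [0, 0, 0]}
    - {"fingers": 0, "slide": [-41.1, -12.7, 9], "dr": [0, 0, 0]}
    - {"fingers": 0, "slide": [-41.1, -12.7, 11], "dr": [0, 0, 0]}
    - {"fingers": 0, "slide": [-41.1, -12.7, 12], "dr": [0, 0, 0]}
    - {"fingers": 0, "slide": [-41.1, -12.7, 12], "dr": [0, 0, 0]}
    - {"fingers": 0, "slide": [-41.1, -12.7, 12], "dr": [0, 0, 0]}

```text
time: 16.7
tool_pos: [493.2, -304.3, 62.6]
eef_rot: [0.7, 0.715, -0.0, -0.0]
force: [0.7, -0.5, -3.7]
opening: 28.0
grasp_force: 89.7
```

```bash
python3 - <<'E'
from h import *
st()
E
```

```text
16.7 [ 493.2 -304.3   62.6] yaw y-axis 1.2 z [-7.e-04  3.e-04 -1.e+00] F [ 0.7 -0.5 -3.7] open 28.0 89.67323184013367 j [ 0.07  0.59  0.5   1.94 -0.42  0.71  0.84]
```

Foot about 11 mm up. I'll lower it slowly to contact.

arm_command:
  motion:
    - {"fingers": 0, "slide": [0, 0, 0.3], "dr": [0, 0, 0]}
    - {"fingers": 0, "slide": [0, 0, 0.6], "dr": [0, 0, 0]}
    - {"fingers": 0, "slide": [0, 0, 0.8], "dr": [0, 0, 0]}
    - {"fingers": 0, "slide": [0, 0, 0.9], "dr": [0, 0, 0]}
    - {"fingers": 0, "slide": [0, 0, 0.9], "dr": [0, 0, 0]}
    - {"fingers": 0, "slide": [0, 0, 0.9], "dr": [0, 0, 0]}

```text
time: 17.2
tool_pos: [493.3, -304.6, 53.8]
eef_rot: [0.7, 0.715, 0.0, 0.0]
force: [-0.9, 0.1, -3.4]
opening: 27.8
grasp_force: 89.7
```

arm_command:
  motion:
    - {"fingers": 0, "slide": [0, 0, 0.05], "dr": [0, 0, 0]}
    - {"fingers": 0, "slide": [0, 0, 0.1], "dr": [0, 0, 0]}
    - {"fingers": 0, "slide": [0, 0, 0.15], "dr": [0, 0, 0]}
    - {"fingers": 0, "slide": [0, 0, 0.15], "dr": [0, 0, 0]}

```text
time: 17.53
tool_pos: [493.1, -304.5, 52.0]
eef_rot: [0.7, 0.714, -0.0, -0.0]
force: [-0.7, 0.5, -3.3]
opening: 27.8
grasp_force: 89.7
```

arm_command:
  motion:
    - {"fingers": 0, "slide": [0, 0, 0.04], "dr": [0, 0, 0]}
    - {"fingers": 0, "slide": [0, 0, 0.08], "dr": [0, 0, 0]}
    - {"fingers": 0, "slide": [0, 0, 0.08], "dr": [0, 0, 0]}

```text
time: 17.78
tool_pos: [493.2, -304.7, 51.8]
eef_rot: [0.7, 0.714, 0.0, 0.0]
force: [-1.1, 1.3, 4.1]
opening: 27.8
grasp_force: 90.5
```

arm_command:
  motion:
    - {"fingers": 0, "slide": [0, 0, 0.04], "dr": [0, 0, 0]}
    - {"fingers": 0, "slide": [0, 0, 0.08], "dr": [0, 0, 0]}
    - {"fingers": 0, "slide": [0, 0, 0.08], "dr": [0, 0, 0]}

```text
time: 18.03
tool_pos: [493.3, -304.8, 51.7]
eef_rot: [0.7, 0.714, 0.0, 0.0]
force: [-4.6, 2.6, 13.2]
opening: 27.8
grasp_force: 91.5
```

The foot is on the counter, and the offset hasn't changed, so the tool didn't slip in the grip. I'll ease off, open gently and retreat.

arm_command:
  motion:
    - {"fingers": 0, "slide": [0, 0, -0.1], "dr": [0, 0, 0]}
    - {"fingers": 0, "slide": [0, 0, -0.1], "dr": [0, 0, 0]}
    - {"fingers": 0.4, "slide": [0, 0, -0.1], "dr": [0, 0, 0]}
    - {"fingers": 0.6, "slide": [0, 0, -0.1], "dr": [0, 0, 0]}
    - {"fingers": 1, "slide": [0, 0, -0.1], "dr": [0, 0, 0]}
    - {"fingers": 1, "slide": [0, 0, -0.1], "dr": [0, 0, 0]}
    - {"fingers": 1, "slide": [0, 0, -0.1], "dr": [0, 0, 0]}
    - {"fingers": 1, "slide": [0, 0, -0.1], "dr": [0, 0, 0]}
    - {"fingers": 1, "slide": [0, 0, -2], "dr": [0, 0, 0]}
    - {"fingers": 1, "slide": [0, 0, -5], "dr": [0, 0, 0]}
    - {"fingers": 1, "slide": [0, 0, -9], "dr": [0, 0, 0]}
    - {"fingers": 1, "slide": [0, 0, -13], "dr": [0, 0, 0]}
    - {"fingers": 1, "slide": [0, 0, -16], "dr": [0, 0, 0]}
    - {"fingers": 1, "slide": [0, 0, -16], "dr": [0, 0, 0]}
    - {"fingers": 1, "slide": [0, 0, -16], "dr": [0, 0, 0]}

```text
time: 19.28
tool_pos: [494.2, -305.1, 212.3]
eef_rot: [0.7, 0.715, 0.001, 0.002]
force: [-1.0, -0.8, -0.0]
opening: 85.5
grasp_force: 0.0
```

```bash
python3 - <<'E'
from h import *
s=st();f=grab('side');t=grab('top')
a=f['img'][380:480,230:330,::-1];b=f['img'][185:285,260:360,::-1];z=lambda i:cv2.resize(i,(400,400),interpolation=cv2.INTER_CUBIC)
cv2.imwrite('pics/end.png',np.hstack([z(a),z(b)]))
for n,g in(('s',f),('t',t)):
    T=topdisc(g,[493,-305],30,88,106);print(n,len(T),T.mean(0) if len(T) else '')
# heights of nut face / hub around each pin, side view
for c in([614,110.5],[539,-54.5]):
    H=topdisc(f,c,22,45,64);r=np.hypot(*(H[:,:2]-c).T)
    print('hub z',np.median(H[(r>14),2]),'n',len(H))
E
```

```text
19.28 [ 494.2 -305.1  212.3] yaw y-axis 1.2 z [ 0.004  -0.0011 -1.    ] F [-1.  -0.8 -0. ] open 85.5 0.0 j [-0.04  0.39  0.63  1.84 -0.27  0.99  0.72]
s 275 [ 494.6466188  -305.22114921   94.22647676]
t 108 [ 492.78096182 -304.10454743   94.34313183]
hub z 59.553086146025464 n 133
hub z 58.24369680175084 n 95
```

View pics/end.png

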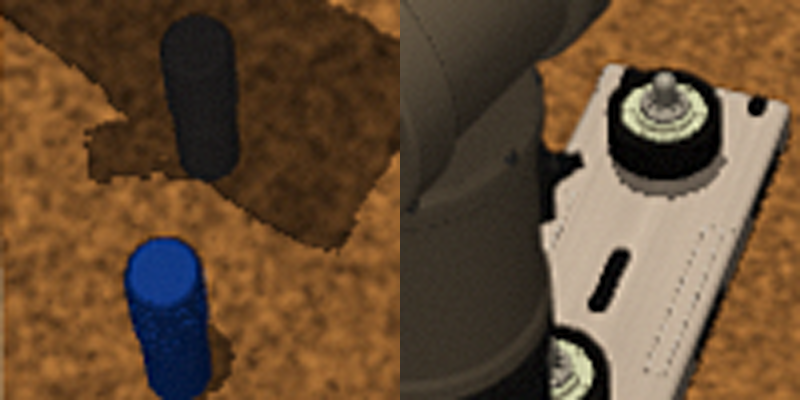

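The dark tool stands upright (crop px 200,95), clear of the blue one. The nut is down with the pin standing proud (665,85). I'll hand the job in.

```bash
python3 -c "from bench import bot; print(bot.finish_job())"
```

```text
the job is handed in; nothing more can be done
None
```

I pressed the nut home, with the push peaking at about 24 N at my force readings and travel stalled 19 mm below the pin's tip, so the washer should be flat. The setting tool stands upright on the counter, clear of the cross-member, and I handed the job in at about 19 s without a verdict coming back.

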